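Make up two student kits at the biology lab bench

ROBOT

A 7-joint arm with a two-finger parallel gripper is mounted at the origin on the work surface. World frame = base frame: x ahead of the robot, y to its left, z up, the work surface at z = 0. Lengths are in m, angles in rad, forces in N, time in s.
With the tool pointing down it reaches from about 0.425 to 0.875 m from the base axis. Payload 4.7 kg.
Tool frame: the origin (TCP) lies at the very end of the fingers, on their centre line; the grasp point (between the pads) lies 19 mm behind it; z points along the fingers, y is the line along which they close (so a half turn about z gives the same grasp; the last joint's range is limited). The gripper opens to 87 mm and grips with 3 to 60 N. Pads are 19 mm wide; open, the fingers measure 117 mm over their backs; the gripper's body (75 mm by 190 mm) begins 51 mm behind the grasp point.
Start: joints at [1.177, 0.321, -0.07, 1.45, 0.023, 1.371, -0.057], TCP at [0.258, -0.597, 0.223] pointing down, gripper open.
Joint ranges: [-2.86, 2.86], [-0.3, 2.09], [-1.38, 1.24], [0.06, 2.45], [-1.56, 4.7], [0.09, 2.05], [-2.69, 2.69]. Speed limits (rad/s): [2.57, 2.57, 3.14, 3.14, 3.14, 3.14, 3.14].

INTERFACE

Orientations are given as a rotation vector (axis times angle).
In Python, from bench import get_state, get_image, get_calibration, close_job gives the robot as it stands.
- The arm moves only by the shell command python3 -m crank 'ROWS' [FORCE]. ROWS is JSON, a list of rows, each a list of 5 numbers: the opening, from 0 (shut) to 1 (fully open), then the shift along the world's x, y, z in units of 0.2 m (1.0 is 0.2 m), then the turn about the world's z in units of 2 pi rad (1.0 is 2 pi rad). A call has 1 to 5 rows; each row is the pose to reach, as a shift and turn from the pose commanded when the call began, turning the shorter way round; what a row does not reach only later rows make up. A row lasts 1/8 s, in which the tool goes at most 62.5 mm and 10.7 degrees, less where a joint would pass 70% of its speed; a pose out of reach is approached as far as the arm can. A call with a number of a shift or a turn outside -1 to 1 is refused whole. A call with a gripper value outside its range is refused whole. The fingers move at their own pace and stop on an object; FORCE is the grip in N (left out, the last holds). Time passes only in rows, so rows that repeat a pose let the fingers close. It gives the time, the measured TCP pose, the force, the opening and the grip force at its end, in the units of the state.
- get_state(): the state, without advancing time (a new reading comes with each control period).
- get_image(name): name is "side" or "top"; returns the picture (384x512x3 uint8, red, green, blue); there is no depth.
- get_calibration(name): a dict with "fovy" (degrees; the focal length in pixels is half the picture's height over the tangent of half this angle, whatever the lens; pixels are square), "cx", "cy" (the principal point, pixels), "k1" (the pictures are not rectified: a ray, as slopes to the right and down, at radius r is drawn at 1 + k1 r^2 times it, then the intrinsics apply), "R" (3x3) and "t" (3): a world point X has camera coordinates R X + t. Camera axes: x right, y down, z forward; pixel columns grow to the right and rows downward; lengths in m; the calibration is good to about 2 mm. A picture is of the moment at which its call begins. get_calibration takes no time and is no camera call.
- close_job(): hands the job in; it is judged then, once.
The state is a dict: "time": time; "joint_positions": joint angles; "qd": joint speeds; "joint_torque": joint torques, N m; "position": TCP position; "tool_rot": TCP orientation; "ft_force": force on the tool from outside, world axes, zero at the start; "torque": the same for the moment, N m; "grip_width": opening from 0.0 (shut) to 1.0 (fully open); "grip_force": force on a finger pad.
Only numpy, scipy, OpenCV 4.12 (cv2) and the standard library are available. Lean on these libraries where they do the work, as an engineer would, in place of code of your own. Each camera call takes 0.05 s, during which the arm holds its last target. There are 200 camera calls.

TASK

Make up the two student kits from the stock on the bench. Into the long tray go the slide box (oblong recess), the tall brown bottle (small square recess) and the steel beaker (big square recess); into the short tray go the small brown bottle (small recess) and the white jar (big recess). Set each one down upright, without dropping it, flat on the bottom of its recess, and leave the flask and the mortar where they stand.

Things in the scene. Friction and masses are not known exactly. Their poses are not given: they have to be found in the camera images.
- tray_long: Light grey plastic kit tray fixed to the bench, 126 mm (x) by 256 mm (y), 12 mm thick. Origin: centre of its underside, z up. In its top three recesses in a row along y, centred at x = 0, 8 mm deep (floors at z = 4 mm): oblong, 106 (x) by 58 mm (y), at y = -85 mm, for the slide box; small square, 60 mm, at y = -6 mm, for the tall bottle; big square, 76 mm, at y = +76 mm, for the beaker.
- tray_short: Light grey plastic kit tray fixed to the bench, 126 mm (x) by 172 mm (y), 12 mm thick. Origin: centre of its underside, z up. In its top two recesses in a row along y, centred at x = 0, 8 mm deep (floors at z = 4 mm): small square, 54 mm, at y = -45 mm, for the small bottle; big square, 74 mm, at y = +35 mm, for the jar.
- bottle_tall: Tall brown glass reagent bottle with a black cap, loose, standing upright. 84 mm high; straight round body 36 mm in diameter up to 56 mm, then a short shoulder, cap 24 mm in diameter from 64 mm to the top. Origin: centre of the underside, z up. About 0.12 kg.
- bottle_small: Small brown glass reagent bottle with a black cap, loose, standing upright: lower and slimmer than the tall one. 62 mm high; straight round body 30 mm in diameter up to 42 mm, cap 20 mm in diameter from 50 mm to the top. Origin: centre of the underside, z up. About 0.06 kg.
- jar: Squat white plastic screw-top jar with a wide black lid, loose, upright. 50 mm high; body 50 mm in diameter up to 34 mm, lid 52 mm in diameter above. Origin: centre of the underside, z up. About 0.09 kg.
- beaker: Straight-sided stainless steel beaker, open at the top, loose, upright and empty. 52 mm outer diameter, 60 mm high, wall 3 mm, no handle or spout. Origin: centre of the underside, z up. About 0.09 kg.
- slide_box: White plastic box for microscope slides, closed, with a dark seam round it, loose. 82 mm long (its x), 34 mm wide (its y), 44 mm high; either way round is the same. Origin: centre of the underside, z up. About 0.08 kg.
- flask: Conical glass flask, loose, upright: not part of any kit, to be left alone. Base 62 mm in diameter, neck 22 mm, 78 mm high. Origin: centre of the underside, z up. 
- mortar: White porcelain mortar with its pestle leaning in it (one piece), loose: not part of any kit, to be left alone. Rim 72 mm in diameter, 40 mm high, pestle up to 68 mm. Origin: centre of the underside, z up. 
- tube_rack: Small wooden rack with three stoppered test tubes, fixed to the bench: not part of any kit. 36 mm (x) by 78 mm (y), 72 mm high. Origin: centre of the underside, z up. 

How it is judged:
At the end, for the whole second after the job is handed in: Slide box, tall bottle and beaker stand in their recesses of the long tray, small bottle and jar in theirs of the short tray: each within 15 mm of its recess's centre along both tray axes, underside within 3 mm of the recess floor, upright within 0.1 rad, released and at rest (x of slide_box in the frame of tray_long between -0.015 and 0.015 m and y of slide_box in the frame of tray_long between -0.1 and -0.07 m and z of slide_box in the frame of tray_long between 0.001 and 0.007 m and angle between each of slide_box, bottle_tall, beaker, bottle_small, jar's own z axis and vertical below 0.1 rad and linear speed of each of slide_box, bottle_tall, beaker, bottle_small, jar below 0.02 m/s and angular speed of each of slide_box, bottle_tall, beaker, bottle_small, jar below 0.2 rad/s and contact force between each of slide_box, bottle_tall, beaker, bottle_small, jar and the fingers below 0.05 N and x of bottle_tall in the frame of tray_long between -0.015 and 0.015 m and y of bottle_tall in the frame of tray_long between -0.021 and 0.009 m and z of bottle_tall in the frame of tray_long between 0.001 and 0.007 m and x of beaker in the frame of tray_long between -0.015 and 0.015 m and y of beaker in the frame of tray_long between 0.061 and 0.091 m and z of beaker in the frame of tray_long between 0.001 and 0.007 m and x of bottle_small in the frame of tray_short between -0.015 and 0.015 m and y of bottle_small in the frame of tray_short between -0.06 and -0.03 m and z of bottle_small in the frame of tray_short between 0.001 and 0.007 m and x of jar in the frame of tray_short between -0.015 and 0.015 m and y of jar in the frame of tray_short between 0.02 and 0.05 m and z of jar in the frame of tray_short between 0.001 and 0.007 m); the robot touches nothing.
It fails at once if the conical flask is pushed more than 20 mm from its place or tipped (distance of flask from where it was at the start of the episode above 0.02 m or angle between flask's own z axis and vertical above 0.3 rad).
It fails at once if the mortar is pushed more than 20 mm from its place or tipped (distance of mortar from where it was at the start of the episode above 0.02 m or angle between mortar's own z axis and vertical above 0.3 rad).
It fails at once if a kit item is dropped from more than about 25 mm instead of being set down ((linear speed of slide_box above 0.7 m/s and contact force between slide_box and the fingers below 0.01 N) or (linear speed of bottle_tall above 0.7 m/s and contact force between bottle_tall and the fingers below 0.01 N) or (linear speed of beaker above 0.7 m/s and contact force between beaker and the fingers below 0.01 N) or (linear speed of bottle_small above 0.7 m/s and contact force between bottle_small and the fingers below 0.01 N) or (linear speed of jar above 0.7 m/s and contact force between jar and the fingers below 0.01 N)).
It also fails if it takes over 134 s, if anything falls off the work surface, if the arm or the gripper's body presses on something with over 40 N, if the wrist force passes 120 N, or if a joint passes its speed limit or range.

## Working session

There is one attempt and no reset: what is moved stays moved. The work goes in short steps, Python scripts to look and compute and a shell command to move; the robot and the scene stay as the last step left them, time stands still between calls to the robot, and variables do not carry over. Pictures are saved under pics/ and viewed, at most 14 in all, crops included, and the job is handed in when it is done.

```bash
mkdir -p pics; python3 - <<'E'
from bench import *
import cv2
for n in("top","side"):
    im=get_image(n);cv2.imwrite(f"pics/{n}0.png",cv2.resize(im[:,:,::-1],(800,600),interpolation=cv2.INTER_CUBIC))
    c=get_calibration(n);print(n,c)
s=get_state();print(s["time"],s["position"],s["tool_rot"],s["grip_width"])
E
```

```text
top {'fovy': 57.15782308885942, 'cx': 258.68559292224603, 'cy': 191.84278006497536, 'k1': -0.10521141711620483, 'R': array([[-0.02285925, -0.99963679, -0.01427416],
       [-0.99667848,  0.02390325, -0.07785015],
       [ 0.07816307,  0.01244715, -0.99686288]]), 't': array([0.02883249, 0.58444356, 1.15219631])}
side {'fovy': 48.17662104484661, 'cx': 253.24726001401268, 'cy': 195.98674412702707, 'k1': -0.12195637012583713, 'R': array([[-0.98175943, -0.18940433,  0.01656589],
       [-0.11470567,  0.52056506, -0.84608193],
       [ 0.15162796, -0.83254911, -0.53279541]]), 't': array([0.57110786, 0.09959505, 1.05553749])}
0.1 [ 0.25754644 -0.59626594  0.22158295] [-3.07490798e+00 -6.35892400e-01  6.85338620e-04] 1.0000794488208464
```

View pics/top0.png

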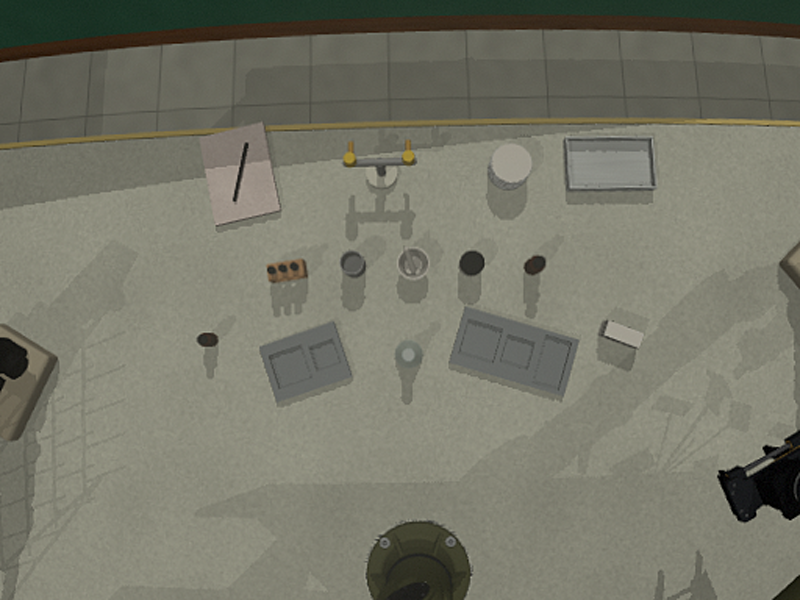

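View pics/side0.png

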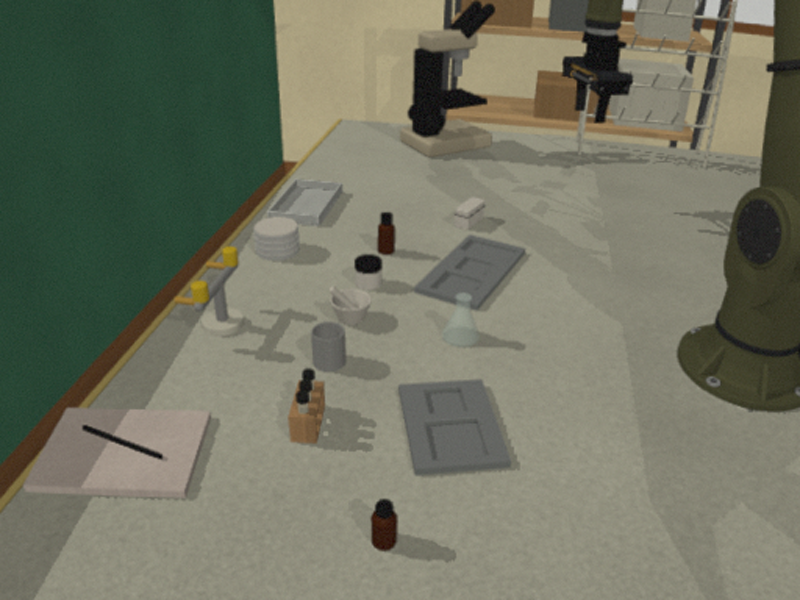

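The top view shows the long tray at (514,352), the short tray at (306,362), the beaker at (352,263), the mortar at (413,263), the jar at (472,263), the slide box at (622,333), the flask at (408,355), and bottles at (535,265) and (207,340). The side view shows the same bottles at (386,233) and (384,525). I'll enlarge both halves of the top view next.

```bash
python3 - <<'E'
from bench import *
import cv2
im=get_image("top")[:,:,::-1]
cv2.imwrite("pics/native.png",im)
for n,x in(("L",120),("R",265)):
    cv2.imwrite(f"pics/top{n}.png",cv2.convertScaleAbs(cv2.resize(im[150:270,x:x+160],(800,600),interpolation=cv2.INTER_CUBIC),alpha=1.5))
E
```

```text
(no output)
```

View pics/topL.png

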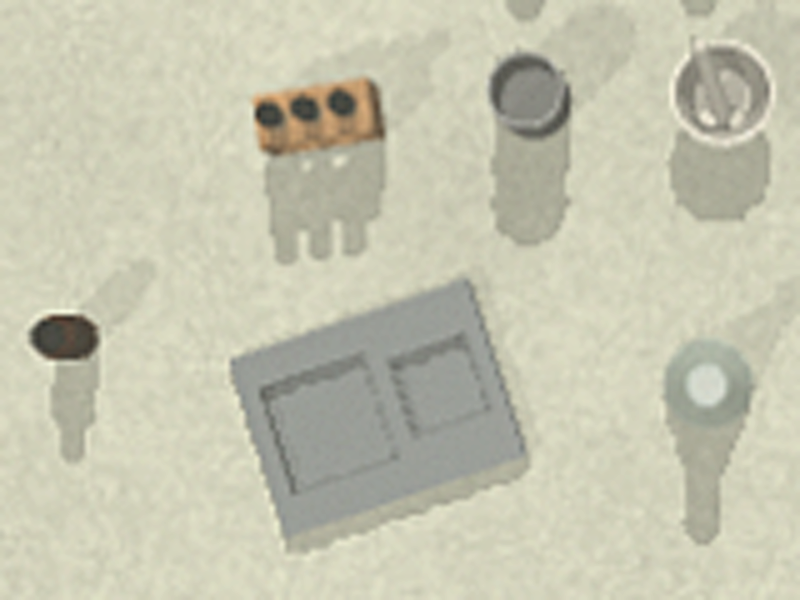

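View pics/topR.png

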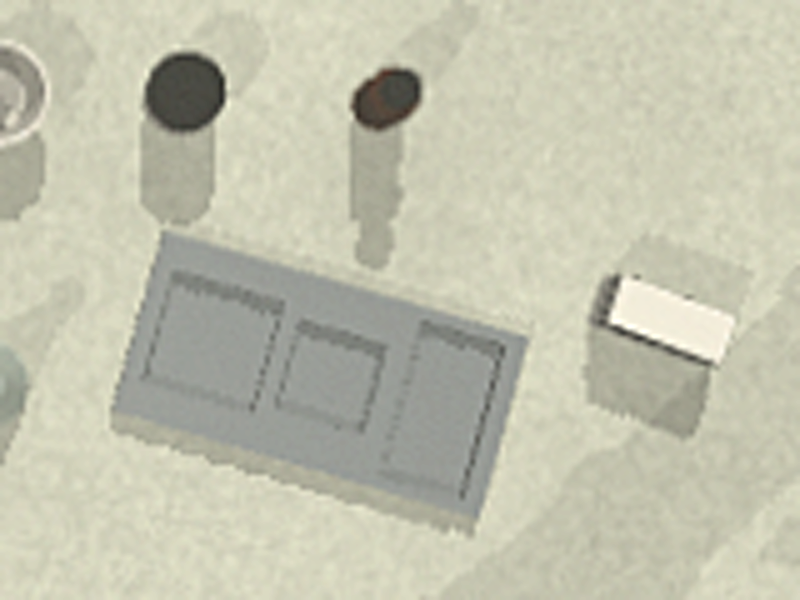

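In the left crop the short tray corners are (231,360), (467,281), (527,463) and (289,538). The small bottle cap is at (47,336) and the beaker rim at (527,92). In the right crop the long tray corners are (163,231), (529,327), (473,520) and (113,412). The tall cap is at (402,88), the jar lid at (186,91), and the slide box top spans (622,276) to (718,364). Next I'll convert these to positions.

```bash
cat > h.py <<'E'
from bench import *
import numpy as np
from scipy.optimize import least_squares
K={n:get_calibration(n) for n in("top","side")}
def unproj(n,u,v,z):
    c=K[n];f=192/np.tan(np.radians(c["fovy"]/2));R,t=np.array(c["R"]),np.array(c["t"])
    d=np.array([(u-c["cx"])/f,(v-c["cy"])/f]);s=d.copy()
    for _ in range(20): s=d/(1+c["k1"]*(s@s))
    r=R.T@np.array([*s,1]);o=-R.T@t
    return (o+r*(z-o[2])/r[2])[:2]
def L(U,V,z): return unproj("top",120+(U+.5)/5-.5,150+(V+.5)/5-.5,z)
def Rr(U,V,z): return unproj("top",265+(U+.5)/5-.5,150+(V+.5)/5-.5,z)
def S(U,V,z): return unproj("side",(U+.5)*.64-.5,(V+.5)*.64-.5,z)
def rot(a): return np.array([[np.cos(a),-np.sin(a)],[np.sin(a),np.cos(a)]])
def fit(m,w,a0):
    m,w=np.array(m,float),np.array(w)
    r=least_squares(lambda p:(m@rot(p[2]).T+p[:2]-w).ravel(),[*w.mean(0),a0])
    return r.x,np.abs(r.fun).max()
E
python3 - <<'E'
from h import *
np.set_printoptions(precision=4,suppress=True)
def rect(hx,hy,y): return [(hx,y+hy),(hx,y-hy),(-hx,y-hy),(-hx,y+hy)]
tl,e=fit(rect(.063,.128,0)+rect(.038,.038,.076),[Rr(*p,.012) for p in[(163,231),(529,327),(473,520),(113,412),(173,272),(285,300),(255,410),(143,379)]],-.26);print("long",tl,e)
ts,e=fit(rect(.063,.086,0)+rect(.037,.037,.035),[L(*p,.012) for p in[(231,360),(467,281),(527,463),(289,538),(261,391),(362,354),(398,457),(294,493)]],.29);print("short",ts,e)
sb,e=fit([(-.041,.017),(.041,.017),(.041,-.017),(-.041,-.017)],[Rr(*p,.044) for p in[(622,276),(735,318),(718,364),(608,325)]],-1.9);print("box",sb,e)
for n,q,y in(("box",tl,-.085),("tall",tl,-.006),("beaker",tl,.076),("small",ts,-.045),("jar",ts,.035)):print("slot",n,q[:2]+rot(q[2])@[0,y])
print("tall",Rr(402,88,.084),S(386,217,.084));print("small",L(47,336,.062),S(384,506,.062))
print("small-as-tall",L(47,336,.084),S(384,506,.084))
print("jar",Rr(186,91,.05),S(368,263,.05));print("beaker",L(527,92,.06),S(329,331,.06));print("flask",L(706,384,.078),"mortar",L(722,92,.04))
print("rack",L(305,108,.072),L(269,114,.072),L(342,103,.072))
E
```

```text
long [ 0.4723 -0.2175 -0.3025] 0.004650936672231154
short [0.4577 0.2318 0.2995] 0.0031479375260795583
box [ 0.4998 -0.4454 -1.9405] 0.001652100843062998
slot box [ 0.4469 -0.2987]
slot tall [ 0.4705 -0.2233]
slot beaker [ 0.4949 -0.145 ]
slot small [0.4709 0.1889]
slot jar [0.4473 0.2653]
tall [ 0.6524 -0.2626] [ 0.6513 -0.2496]
small [0.5102 0.4408] [0.5106 0.4438]
small-as-tall [0.5099 0.4322] [0.5068 0.4626]
jar [ 0.6584 -0.1282] [ 0.6575 -0.1181]
beaker [0.6625 0.1225] [0.6628 0.1239]
flask [0.4711 0.0103] mortar [ 0.6622 -0.0044]
rack [0.6542 0.2658] [0.6509 0.2895] [0.6568 0.2415]
```

```bash
python3 -m crank '[[1,0.5,0.3,0,0.06],[1,1,0.6,0,0.1],[1,1,0.6,0,0.126],[1,1,0.6,0,0.126],[1,1,0.6,0,0.126]]' 20; python3 -m crank '[[0.8,0.21,0.155,-0.3,0],[0.8,0.21,0.155,-0.5,0],[0.8,0.21,0.155,-0.5,0]]'
```

```text
time: 0.78
position: [0.4629, -0.4717, 0.222]
tool_rot: [-2.582, -1.787, -0.006]
ft_force: [-1.0, 0.0, -0.6]
grip_width: 0.998
grip_force: 0.0
time: 1.15
position: [0.4977, -0.4422, 0.1173]
tool_rot: [-2.582, -1.771, 0.003]
ft_force: [-0.5, -0.3, 0.0]
grip_width: 0.819
grip_force: 0.0
```

```bash
python3 -m crank '[[0.8,0,0,-0.25,0],[0.8,0,0,-0.45,0],[0.8,0,0,-0.52,0],[0.8,0,0,-0.52,0],[0.8,0,0,-0.52,0]]';  python3 -m crank '[[0.2,0,0,0,0],[0.2,0,0,0,0],[0.2,0,0,0,0],[0.2,0,0,0,0],[0.2,0,0,0,0]]'
```

```text
time: 1.78
position: [0.501, -0.4473, 0.0214]
tool_rot: [2.59, 1.77, 0.001]
ft_force: [0.1, 0.2, 1.1]
grip_width: 0.797
grip_force: 0.0
time: 2.4
position: [0.4998, -0.4457, 0.0186]
tool_rot: [2.593, 1.773, 0.0]
ft_force: [0.2, 0.2, 1.8]
grip_width: 0.388
grip_force: 20.0
```

```bash
python3 -m crank '[[0.2,0,0,0.2,0],[0.2,0,0,0.4,0],[0.2,0,0,0.5,-0.03],[0.2,-0.1,0.2,0.5,-0.06],[0.2,-0.2,0.4,0.5,-0.09]]';  python3 -m crank '[[0.2,-0.06,0.2,0,-0.03],[0.2,-0.06,0.335,0,-0.06],[0.2,-0.065,0.335,0,-0.09],[0.2,-0.065,0.335,0,-0.12],[0.2,-0.065,0.335,0,-0.149]]'; python3 -m crank '[[0.2,0,0,0,0],[0.2,0,0,0,0],[0.2,0,0,0,0]]'
```

```text
time: 3.02
position: [0.4594, -0.3648, 0.1186]
tool_rot: [-2.987, -0.974, -0.001]
ft_force: [0.6, 0.9, -0.3]
grip_width: 0.388
grip_force: 20.0
time: 3.65
position: [0.4467, -0.2985, 0.1185]
tool_rot: [3.105, -0.477, -0.0]
ft_force: [0.7, -0.3, -1.2]
grip_width: 0.391
grip_force: 20.0
time: 4.03
position: [0.4467, -0.2987, 0.1185]
tool_rot: [3.107, -0.466, -0.0]
ft_force: [0.1, -0.4, -0.6]
grip_width: 0.388
grip_force: 20.0
```

```bash
python3 - <<'E'
from bench import *
import cv2
im=get_image("top")[:,:,::-1]
a=cv2.resize(im[150:270,265:425],(800,600),interpolation=cv2.INTER_CUBIC)
cv2.imwrite("pics/t2.png",cv2.convertScaleAbs(a,alpha=1.5))
print(get_state()["position"],get_state()["tool_rot"])
E
```

```text
[ 0.44673496 -0.29872074  0.1185405 ] [ 3.10678794e+00 -4.66237932e-01 -2.28899366e-04]
```

View pics/t2.png

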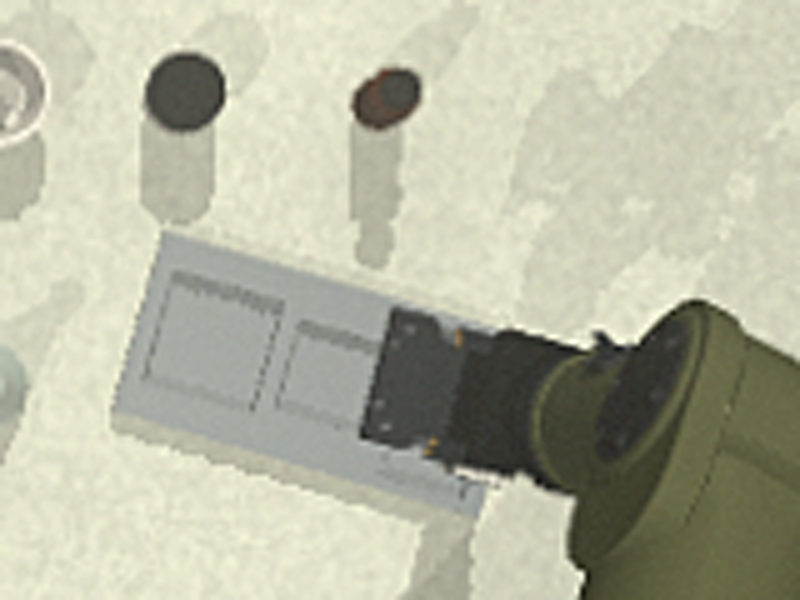

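The box is held over the oblong recess, square to the tray. I'll check the recess centres directly from their corner pixels before lowering it.

```bash
python3 - <<'E'
from h import *
print(Rr(442.5,409.5,.012),Rr(331,375,.012),Rr(214,340,.012))
print(L(443,386,.012),L(329,424,.012))
E
```

```text
[ 0.44486719 -0.29823635] [ 0.47000696 -0.22370248] [ 0.49542272 -0.14583363]
[0.47219996 0.18742464] [0.44814952 0.26508418]
```

```bash
python3 -m crank '[[0.2,0,0,-0.2,0],[0.2,0,0,-0.35,0],[0.2,0,0,-0.44,0],[0.2,0,0,-0.475,0],[0.2,0,0,-0.475,0]]';  python3 -m crank '[[0.2,0,0,-0.005,0],[0.2,0,0,-0.005,0],[0.55,0,0,-0.005,0],[0.55,0,0,-0.005,0],[0.55,0,0,-0.005,0]]'
```

```text
time: 4.7
position: [0.4473, -0.299, 0.0241]
tool_rot: [3.106, -0.468, 0.001]
ft_force: [-0.4, -0.7, 0.2]
grip_width: 0.384
grip_force: 20.0
time: 5.32
position: [0.4468, -0.2988, 0.0227]
tool_rot: [3.106, -0.468, 0.0]
ft_force: [0.2, -0.5, -0.7]
grip_width: 0.538
grip_force: 0.0
```

```bash
python3 -m crank '[[0.55,0,0,0.25,0],[0.7,0,0,0.5,0],[0.8,0,0,0.6,0.03],[0.8,0.2,0.03,0.6,0.06],[0.8,0.4,0.06,0.6,0.09]]';  python3 -m crank '[[0.8,0.25,0.05,0,0.03],[0.8,0.5,0.1,0,0.06],[0.8,0.625,0.12,0,0.09],[0.8,0.625,0.12,0,0.12],[0.8,0.625,0.12,0,0.16]]'; python3 -m crank '[[0.8,0,0,0,0],[0.8,0,0,0,0],[0.8,0,0,0,0]]'
```

```text
time: 5.95
position: [0.5277, -0.2872, 0.1435]
tool_rot: [3.112, 0.42, 0.002]
ft_force: [-0.1, 0.5, -0.2]
grip_width: 0.788
grip_force: 0.0
time: 6.58
position: [0.652, -0.2624, 0.1419]
tool_rot: [-2.586, -1.783, 0.0]
ft_force: [0.8, -1.3, 1.0]
grip_width: 0.799
grip_force: 0.0
time: 6.95
position: [0.6517, -0.2628, 0.1427]
tool_rot: [2.594, 1.772, -0.0]
ft_force: [1.1, -0.4, -0.3]
grip_width: 0.801
grip_force: 0.0
```

```bash
python3 -m crank '[[0.8,0,0,-0.2,0],[0.8,0,0,-0.4,0],[0.8,0,0,-0.55,0],[0.8,0,0,-0.59,0],[0.8,0,0,-0.59,0]]';  python3 -m crank '[[0.2,0,0,0,0],[0.2,0,0,0,0],[0.2,0,0,0,0],[0.2,0,0,0,0],[0.2,0,0,0,0]]'
```

```text
time: 7.58
position: [0.6519, -0.2627, 0.0249]
tool_rot: [2.592, 1.774, 0.0]
ft_force: [0.1, -0.3, -0.1]
grip_width: 0.8
grip_force: 0.0
time: 8.2
position: [0.6521, -0.2628, 0.0249]
tool_rot: [2.592, 1.775, 0.001]
ft_force: [0.6, -0.2, 1.6]
grip_width: 0.404
grip_force: 20.0
```

```bash
python3 -m crank '[[0.2,0,0,0.2,0],[0.2,0,0,0.4,0],[0.2,0,0,0.5,0],[0.2,0,0,0.5,0]]'; python3 - <<'E'
from bench import *
import cv2
im=get_image("side")[:,:,::-1]
cv2.imwrite("pics/s3.png",cv2.resize(im[100:250,160:360],(800,600),interpolation=cv2.INTER_CUBIC))
E
```

```text
time: 8.7
position: [0.6526, -0.2629, 0.1259]
tool_rot: [2.59, 1.774, 0.002]
ft_force: [0.9, 0.4, -1.5]
grip_width: 0.407
grip_force: 20.0
```

View pics/s3.png

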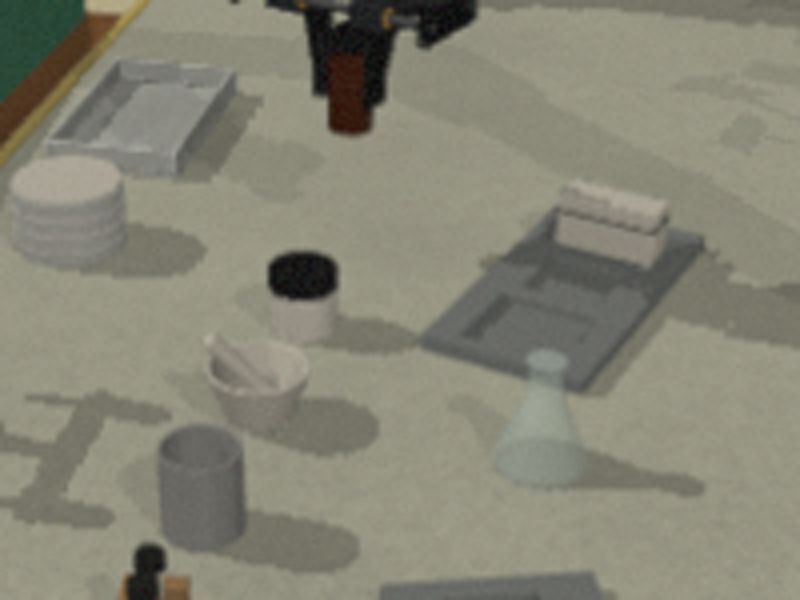

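The bottle at (350,95) is held upright, and the slide box at (610,225) sits in its recess.

```bash
python3 -m crank '[[0.2,-0.25,0.05,0,0],[0.2,-0.5,0.1,0,0],[0.2,-0.75,0.16,0,0.01],[0.2,-0.908,0.197,0,0.01],[0.2,-0.908,0.197,0,0.01]]'; python3 -m crank '[[0.2,0,0,-0.2,0],[0.2,0,0,-0.35,0],[0.2,0,0,-0.44,0],[0.2,0,0,-0.475,0],[0.2,0,0,-0.475,0]]';  python3 -m crank '[[0.2,0,0,-0.005,0],[0.2,0,0,-0.005,0],[0.6,0,0,-0.005,0],[0.6,0,0,-0.005,0],[0.6,0,0,-0.005,0]]'
```

```text
time: 9.38
position: [0.4665, -0.223, 0.1224]
tool_rot: [-2.534, -1.851, 0.005]
ft_force: [-0.1, 0.3, -0.9]
grip_width: 0.405
grip_force: 20.0
time: 10.0
position: [0.471, -0.2234, 0.0298]
tool_rot: [2.534, 1.856, 0.001]
ft_force: [0.4, 1.1, -2.2]
grip_width: 0.407
grip_force: 20.0
time: 10.62
position: [0.4703, -0.2234, 0.0288]
tool_rot: [2.535, 1.855, 0.0]
ft_force: [-0.2, -0.2, 0.4]
grip_width: 0.583
grip_force: 0.0
```

```bash
python3 -m crank '[[0.6,0,0,0.25,0],[0.8,0,0,0.5,0],[1,0,0,0.6,0],[1,0.1,0.2,0.6,0],[1,0.2,0.4,0.6,0]]';  python3 -m crank '[[1,0.2,0.2,0,0],[1,0.4,0.4,0,0],[1,0.6,0.6,0,0],[1,0.761,0.8,0,0],[1,0.761,1,0,0]]'; python3 -m crank '[[1,0,0.2,0,0],[1,0,0.33,0,0],[1,0,0.33,-0.1,0],[1,0,0.33,-0.1,0],[1,0,0.33,-0.1,0]]'
```

```text
time: 11.25
position: [0.5108, -0.1431, 0.1493]
tool_rot: [2.536, 1.852, 0.001]
ft_force: [0.9, 0.2, 0.6]
grip_width: 0.954
grip_force: 0.0
time: 11.88
position: [0.664, 0.058, 0.1478]
tool_rot: [-2.535, -1.854, -0.001]
ft_force: [-0.4, 0.2, -0.5]
grip_width: 0.997
grip_force: 0.0
time: 12.5
position: [0.6625, 0.12, 0.1278]
tool_rot: [2.538, 1.851, -0.003]
ft_force: [-0.1, -0.7, -0.2]
grip_width: 0.998
grip_force: 0.0
```

```bash
python3 - <<'E'
from bench import *
import cv2
im=get_image("side")[:,:,::-1]
cv2.imwrite("pics/s4.png",cv2.resize(im[100:280,160:400],(800,600),interpolation=cv2.INTER_CUBIC))
E
```

```text
(no output)
```

View pics/s4.png

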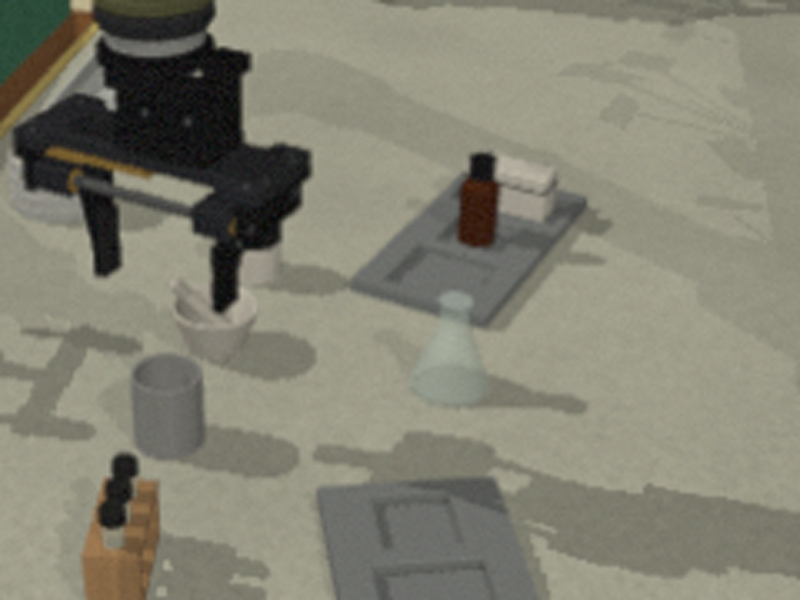

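The tall bottle stands in its recess at (478,215), and the open fingers straddle the beaker at (168,405), clear of the mortar and the rack.

```bash
python3 -m crank '[[1,0,0.007,-0.2,0],[1,0,0.007,-0.35,0],[1,0,0.007,-0.48,0],[1,0,0.007,-0.51,0],[1,0,0.007,-0.51,0]]';  python3 -m crank '[[0.3,0,0,0,0],[0.3,0,0,0,0],[0.3,0,0,0,0],[0.3,0,0,0,0],[0.3,0,0,0,0]]'
```

```text
time: 13.18
position: [0.6629, 0.1236, 0.0272]
tool_rot: [2.536, 1.854, 0.001]
ft_force: [0.9, 0.9, 0.5]
grip_width: 1.002
grip_force: 0.0
time: 13.8
position: [0.6626, 0.1241, 0.0268]
tool_rot: [2.535, 1.855, 0.001]
ft_force: [1.5, 0.1, 1.0]
grip_width: 0.592
grip_force: 20.0
```

```bash
python3 -m crank '[[0.3,0,0,0.25,0],[0.3,0,0,0.5,0],[0.3,0,0,0.75,0],[0.3,-0.1,-0.2,0.75,0],[0.3,-0.2,-0.4,0.75,0]]';  python3 -m crank '[[0.3,-0.2,-0.2,0,0],[0.3,-0.4,-0.45,0,0],[0.3,-0.6,-0.7,0,0],[0.3,-0.637,-0.947,0,0],[0.3,-0.637,-0.947,0,0]]'; python3 -m crank '[[0.3,0,0,-0.2,0],[0.3,0,0,-0.4,0],[0.3,0,0,-0.4,0]]'
```

```text
time: 14.42
position: [0.6219, 0.0438, 0.177]
tool_rot: [2.533, 1.857, 0.001]
ft_force: [0.8, -0.6, -0.9]
grip_width: 0.593
grip_force: 20.0
time: 15.05
position: [0.493, -0.1508, 0.1763]
tool_rot: [2.542, 1.843, -0.003]
ft_force: [-0.3, -0.0, -1.3]
grip_width: 0.592
grip_force: 20.0
time: 15.42
position: [0.4924, -0.1434, 0.0937]
tool_rot: [-2.528, -1.854, 0.005]
ft_force: [-0.5, -0.6, -1.3]
grip_width: 0.595
grip_force: 20.0
```

```bash
python3 -m crank '[[0.3,0,0,0,0],[0.3,0,0,-0.15,0],[0.3,0,0,-0.28,0],[0.3,0,0,-0.325,0],[0.3,0,0,-0.325,0]]';  python3 -m crank '[[0.3,0,0,-0.005,0],[0.3,0,0,-0.005,0],[0.85,0,0,-0.005,0],[0.85,0,0,-0.005,0],[0.85,0,0,-0.005,0]]'
```

```text
time: 16.05
position: [0.4958, -0.1454, 0.0326]
tool_rot: [2.534, 1.855, 0.001]
ft_force: [-0.9, 0.1, -0.5]
grip_width: 0.594
grip_force: 20.0
time: 16.68
position: [0.4951, -0.1454, 0.0308]
tool_rot: [2.535, 1.855, 0.0]
ft_force: [0.0, -0.1, -0.0]
grip_width: 0.816
grip_force: 0.0
```

```bash
python3 -m crank '[[0.9,0,0,0.25,0],[1,0,0,0.5,0],[1,0.1,0.02,0.6,0],[1,0.35,0.04,0.6,0],[1,0.6,0.07,0.6,0]]';  python3 -m crank '[[1,0.215,0.02,0,0],[1,0.215,0.02,-0.2,0],[1,0.215,0.02,-0.3,0],[1,0.215,0.02,-0.3,0]]';python3 -m crank '[[1,0,0,-0.2,0],[1,0,0,-0.34,0],[1,0,0,-0.34,0],[1,0,0,-0.34,0]]'; python3 -m crank '[[0.3,0,0,0,0],[0.3,0,0,0,0],[0.3,0,0,0,0],[0.3,0,0,0,0],[0.3,0,0,0,0]]'
```

```text
time: 17.3
position: [0.6165, -0.1322, 0.1515]
tool_rot: [2.535, 1.852, 0.001]
ft_force: [-0.1, 0.6, 1.3]
grip_width: 0.999
grip_force: 0.0
time: 17.8
position: [0.656, -0.1276, 0.0885]
tool_rot: [-2.533, -1.853, 0.005]
ft_force: [-0.5, 0.4, -0.4]
grip_width: 1.003
grip_force: 0.0
time: 18.3
position: [0.6593, -0.1277, 0.025]
tool_rot: [2.533, 1.854, 0.003]
ft_force: [-0.9, -0.1, -0.1]
grip_width: 0.997
grip_force: 0.0
time: 18.92
position: [0.6581, -0.1274, 0.0227]
tool_rot: [2.535, 1.855, 0.0]
ft_force: [0.1, -0.1, -0.3]
grip_width: 0.588
grip_force: 20.0
```

```bash
python3 -m crank '[[0.3,0,0,0.25,0],[0.3,0,0,0.5,0],[0.3,0,0,0.75,0.02],[0.3,-0.1,0.2,0.75,0.05],[0.3,-0.2,0.4,0.75,0.07]]';  python3 -m crank '[[0.3,-0.2,0.2,0,0.0265],[0.3,-0.4,0.4,0,0.0265],[0.3,-0.6,0.6,0,0.0265],[0.3,-0.8,0.8,0,0.0265],[0.3,-0.853,1,0,0.0265]]'; python3 -m crank '[[0.3,0,0.3,0,0],[0.3,0,0.563,0,0],[0.3,0,0.563,0,0],[0.3,0,0.563,0,0]]'
```

```text
time: 19.55
position: [0.6177, -0.0466, 0.1731]
tool_rot: [2.065, 2.367, 0.001]
ft_force: [-0.0, 0.8, -1.6]
grip_width: 0.591
grip_force: 20.0
time: 20.18
position: [0.4449, 0.1534, 0.1723]
tool_rot: [1.864, 2.526, -0.004]
ft_force: [1.6, -0.1, -0.5]
grip_width: 0.585
grip_force: 20.0
time: 20.68
position: [0.4471, 0.2646, 0.1721]
tool_rot: [-1.865, -2.528, 0.002]
ft_force: [0.6, -0.4, -0.8]
grip_width: 0.591
grip_force: 20.0
```

```bash
python3 -m crank '[[0.3,0,0,-0.25,0],[0.3,0,0,-0.45,0],[0.3,0,0,-0.62,0],[0.3,0,0,-0.72,0],[0.3,0,0,-0.725,0]]';  python3 -m crank '[[0.3,0,0,-0.005,0],[0.3,0,0,-0.005,0],[0.85,0,0,-0.005,0],[0.85,0,0,-0.005,0],[0.85,0,0,-0.005,0]]'
```

```text
time: 21.3
position: [0.4474, 0.2641, 0.027]
tool_rot: [-1.867, -2.526, 0.002]
ft_force: [-0.2, -0.3, -1.1]
grip_width: 0.583
grip_force: 20.0
time: 21.92
position: [0.4475, 0.2654, 0.0268]
tool_rot: [1.865, 2.527, 0.001]
ft_force: [-0.1, 0.3, -0.3]
grip_width: 0.819
grip_force: 0.0
```

```bash
python3 -m crank '[[0.9,0,0,0.25,0],[0.9,0,0,0.5,0],[0.8,0,0.1,0.6,0],[0.8,0.1,0.3,0.6,0],[0.8,0.2,0.5,0.6,0]]';  python3 -m crank '[[0.8,0.112,0.25,0,0],[0.8,0.112,0.378,-0.1,0],[0.8,0.112,0.378,-0.2,0],[0.8,0.112,0.378,-0.2,0]]';python3 -m crank '[[0.8,0,0,-0.2,0],[0.8,0,0,-0.4,0],[0.8,0,0,-0.455,0],[0.8,0,0,-0.455,0],[0.8,0,0,-0.455,0]]'; python3 -m crank '[[0.1,0,0,0,0],[0.1,0,0,0,0],[0.1,0,0,0,0],[0.1,0,0,0,0],[0.1,0,0,0,0]]'
```

```text
time: 22.55
position: [0.4888, 0.3658, 0.1472]
tool_rot: [1.867, 2.525, 0.001]
ft_force: [0.9, -0.2, 0.9]
grip_width: 0.804
grip_force: 0.0
time: 23.05
position: [0.509, 0.4386, 0.1041]
tool_rot: [1.866, 2.527, -0.008]
ft_force: [-0.2, 0.0, 0.8]
grip_width: 0.804
grip_force: 0.0
time: 23.68
position: [0.5109, 0.4417, 0.0179]
tool_rot: [1.866, 2.526, 0.005]
ft_force: [-0.6, 0.1, 1.1]
grip_width: 0.798
grip_force: 0.0
time: 24.3
position: [0.5098, 0.4409, 0.0155]
tool_rot: [1.865, 2.528, 0.0]
ft_force: [-0.1, 0.2, 0.0]
grip_width: 0.34
grip_force: 20.0
```

```bash
python3 -m crank '[[0.1,0,0,0.25,0],[0.1,0,0,0.5,0],[0.1,0,0,0.75,0],[0.1,-0.05,-0.2,0.75,0],[0.1,-0.09,-0.4,0.75,0]]';  python3 -m crank '[[0.1,-0.03,-0.2,0,0],[0.1,-0.06,-0.45,0,0],[0.1,-0.1,-0.7,0,0],[0.1,-0.1,-0.863,0,0],[0.1,-0.1,-0.863,0,0]]'; python3 -m crank '[[0.1,0,0,0,0],[0.1,0,0,-0.2,0],[0.1,0,0,-0.4,0],[0.1,0,0,-0.4,0]]'
```

```text
time: 24.92
position: [0.4913, 0.3608, 0.1662]
tool_rot: [1.863, 2.529, 0.002]
ft_force: [0.6, -0.2, -1.3]
grip_width: 0.336
grip_force: 20.0
time: 25.55
position: [0.4722, 0.1847, 0.1654]
tool_rot: [1.872, 2.521, -0.003]
ft_force: [0.4, 0.6, -1.0]
grip_width: 0.339
grip_force: 20.0
time: 26.05
position: [0.4689, 0.1894, 0.0832]
tool_rot: [-1.858, -2.527, 0.005]
ft_force: [-0.2, -0.1, 0.1]
grip_width: 0.336
grip_force: 20.0
```

```bash
python3 -m crank '[[0.1,0,0,-0.15,0],[0.1,0,0,-0.28,0],[0.1,0,0,-0.325,0],[0.1,0,0,-0.325,0],[0.1,0,0,-0.325,0]]';  python3 -m crank '[[0.1,0,0,-0.005,0],[0.1,0,0,-0.005,0],[0.6,0,0,-0.005,0],[0.6,0,0,-0.005,0],[0.6,0,0,-0.005,0]]'; python3 -m crank '[[0.6,0,0,0.2,0],[0.6,0,0,0.45,0],[0.6,0,0,0.7,0],[0.6,0,0,0.9,0],[0.6,0,0,0.9,0]]'; python3 -m crank '[[0.6,0,0.3,0.1,0],[0.6,0,0.6,0.1,0],[0.6,0,0.9,0.1,0],[0.6,0,1,0.1,0],[0.6,0,1,0.1,0]]'; python3 -m crank '[[0.6,0,0.3,0,0],[0.6,0,0.6,0,0],[0.6,0,0.9,0,0],[0.6,0,1,0,0],[0.6,0,1,0,0]]'
python3 - <<'E'
from bench import *
import cv2
for n,(y,x,h,w) in (("top",(150,160,120,260)),("side",(100,140,220,293))):
    im=get_image(n)[:,:,::-1][y:y+h,x:x+w];f=800/w
    cv2.imwrite(f"pics/end_{n}.png",cv2.convertScaleAbs(cv2.resize(im,(800,min(600,int(h*f))),interpolation=cv2.INTER_CUBIC),alpha=1.4))
E
```

```text
time: 26.68
position: [0.4728, 0.189, 0.022]
tool_rot: [1.864, 2.527, 0.003]
ft_force: [-0.5, 0.1, -0.3]
grip_width: 0.332
grip_force: 20.0
time: 27.3
position: [0.4718, 0.1883, 0.0196]
tool_rot: [1.866, 2.528, 0.0]
ft_force: [-0.4, -0.1, -0.3]
grip_width: 0.565
grip_force: 0.0
time: 27.92
position: [0.4737, 0.1892, 0.2027]
tool_rot: [1.863, 2.523, 0.007]
ft_force: [-0.5, 0.0, -0.3]
grip_width: 0.601
grip_force: 0.0
time: 28.55
position: [0.4698, 0.3901, 0.2179]
tool_rot: [-1.858, -2.53, 0.003]
ft_force: [-0.4, -0.2, -0.4]
grip_width: 0.6
grip_force: 0.0
time: 29.18
position: [0.4712, 0.5883, 0.218]
tool_rot: [-1.864, -2.529, 0.003]
ft_force: [1.0, 0.3, 0.0]
grip_width: 0.604
grip_force: 0.0
```

View pics/end_top.png

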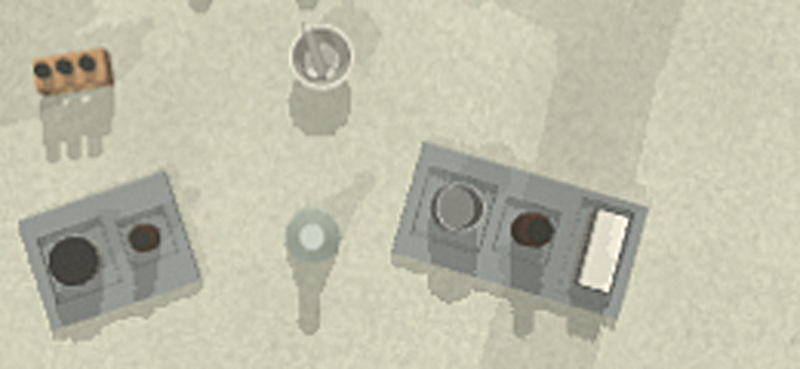

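View pics/end_side.png

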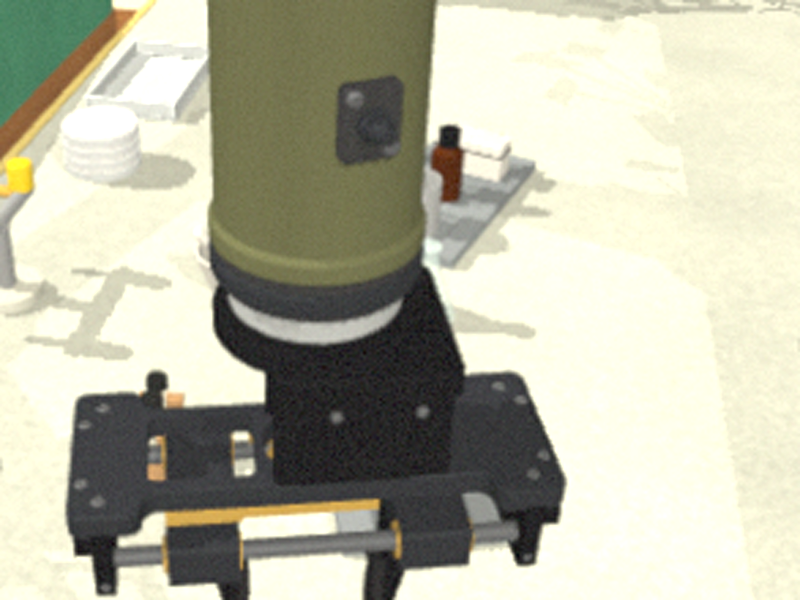

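From above, all five items stand in their recesses: jar (74,262), small bottle (143,238), beaker (458,206), tall bottle (540,230) and box (605,251). The flask and mortar have not moved. I'll do one numeric check, let everything settle, and hand in.

```bash
python3 -m crank '[[0.6,0,0,0,0],[0.6,0,0,0,0],[0.6,0,0,0,0]]' | head -1; python3 - <<'E'
from h import *
f=260/800
P=lambda U,V,z:unproj("top",160+(U+.5)*f-.5,150+(V+.5)*f-.5,z)
ok=True
for n,u,v,z,q in(("jar",74,262,.054,(.4475,-1)),("beaker",458,206,.064,(.495,-.145)),("tall",541,230,.088,(.4705,-.2233)),("box",605,251,.048,(.446,-.2985)),("jar",74,262,.054,(.4475,.2652)),("small",139,238,.066,(.4715,.188))):
    d=P(u,v,z)-q
    if q[1]>-1: print(n,(d*1e3).round(1)); ok&=abs(d).max()<.011
if ok: print(close_job())
E
```

```text
time: 29.65
beaker [3.4 1.9]
tall [ 1.2 -0.8]
box [ 0.9 -1.2]
jar [ 1. -4.]
small [1.2 1.7]
the job is handed in; nothing more can be done
None
```

I handed the job in at about 30 s with all five items upright in their recesses, each measured within 4 mm of its centre; the flask and mortar were not touched, and the judge's verdict was not shown.

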